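# Scrape the offcuts off the plate-trimming board

## Task

Take the wooden scraper out of its leaning rest and wipe all five copper offcuts down the sloping board into the steel trough at its foot, using the scraper and never the fingers (the burrs are sharp). When the board is clear, stand the scraper back in its rest as it was, seated on its blade and leaning on the back wall, and leave the jar, bowl and cup where they are.

Things in the scene. Friction and masses are not known exactly. Their poses are not given: they have to be found in the camera images.
- board: Fixed plywood board, 200 x 170 mm, sloping 25 degrees, falling roughly to the robot's right. Origin: centre of its top face, 100 mm above the table. x points up the slope, y along the level, z square out of the face. The lower edge (x = -100 mm, over the trough) and upper edge (+100 mm) are open; a strip 10 mm high runs along each side, inner faces at y = -76 and +76 mm.
- trough: Steel catch trough fixed to the foot of the board, upright, 120 mm (x) by 180 mm (y) by 42 mm high, walls and floor 4 mm, open on top. Origin: centre of its underside on the table. x points horizontally towards the board; the board's lower edge overhangs its inside by 11 mm, 16 mm above its rim.
- rest: Fixed wooden rest leaning 25 degrees. Origin: centre of the slot floor, 36 mm above the table. z points up the lean (25 degrees from vertical), y along the slot, x away from the back wall, towards the open front. Back wall face at x = -14.5 mm, up to z = 38 mm; front lip at x = 22.5, up to z = 12; end cheeks at y = -68 and +68, up to z = 28 mm. It may stand left or right of the board.
- rest_seat (a point): The point in the slot where the middle of the scraper's blade underside stands; same point and axes as rest.
- scraper: Loose wooden scraper, 0.24 kg. Origin: centre of the blade's underside; z up, y along the blade. Blade 10 mm thick (x), 110 mm long (y), z 0 to 16 mm; body 28 x 110 mm, z 16 to 44 mm; grip bar 20 mm thick (x), 85 mm long (y), z 44 to 100 mm, gripped across its thickness. At the start it stands in the rest, its axes parallel to the rest's.
- chip0: Loose copper offcut, 24 x 16 x 6 mm, lying flat on the board face. Origin: centre of its underside; z square to its flat face.
- chip1: Loose copper offcut, 20 x 18 x 6 mm, lying flat on the board face. Origin: centre of its underside; z square to its flat face.
- chip2: Loose copper offcut, 24 x 14 x 6 mm, lying flat on the board face. Origin: centre of its underside; z square to its flat face.
- chip3: Loose copper offcut, 22 x 18 x 6 mm, lying flat on the board face. Origin: centre of its underside; z square to its flat face.
- chip4: Loose copper offcut, 24 x 16 x 6 mm, lying flat on the board face. Origin: centre of its underside; z square to its flat face.
- jar: Bystander: closed ink jar, 64 mm diameter, 85 mm high, standing on the table. Origin: centre of its underside.
- bowl: Bystander: white ceramic bowl, 100 mm diameter, 60 mm high. Origin: centre of its underside.
- cup: Bystander: white cup, 72 mm diameter, 90 mm high. Origin: centre of its underside.
There are look-alikes about, which are no part of the job. Of the things that look like the rest, take the one that is farthest from the robot's base at the start.

How it is judged:
On the way, in this order (a step that is already met when the one before it is completed fails the run):
1. the scraper is taken out of its rest (distance between scraper and rest_seat above 0.08 m), for 0.2 s.
2. all five offcuts lie in the trough while the scraper is still out of its rest (x of chip0 in the frame of trough between -0.06 and 0.06 m and y of chip0 in the frame of trough between -0.09 and 0.09 m and z of each of chip0, chip1, chip2, chip3, chip4 in the frame of trough below 0.032 m and x of chip1 in the frame of trough between -0.06 and 0.06 m and y of chip1 in the frame of trough between -0.09 and 0.09 m and x of chip2 in the frame of trough between -0.06 and 0.06 m and y of chip2 in the frame of trough between -0.09 and 0.09 m and x of chip3 in the frame of trough between -0.06 and 0.06 m and y of chip3 in the frame of trough between -0.09 and 0.09 m and x of chip4 in the frame of trough between -0.06 and 0.06 m and y of chip4 in the frame of trough between -0.09 and 0.09 m and distance between scraper and rest_seat above 0.08 m), for 0.2 s.
At the end, for the whole second after the job is handed in: All five offcuts lie at rest in the trough, within its walls and below 32 mm from the table, and the scraper stands at rest in its rest, blade underside within 15 mm of the seat point and its upright axis within 0.2 rad of the rest's lean (x of chip0 in the frame of trough between -0.06 and 0.06 m and y of chip0 in the frame of trough between -0.09 and 0.09 m and z of each of chip0, chip1, chip2, chip3, chip4 in the frame of trough below 0.032 m and x of chip1 in the frame of trough between -0.06 and 0.06 m and y of chip1 in the frame of trough between -0.09 and 0.09 m and x of chip2 in the frame of trough between -0.06 and 0.06 m and y of chip2 in the frame of trough between -0.09 and 0.09 m and x of chip3 in the frame of trough between -0.06 and 0.06 m and y of chip3 in the frame of trough between -0.09 and 0.09 m and x of chip4 in the frame of trough between -0.06 and 0.06 m and y of chip4 in the frame of trough between -0.09 and 0.09 m and distance between scraper and rest_seat below 0.015 m and angle between the z axis of scraper and the z axis of rest, either way round below 0.2 rad and linear speed of scraper below 0.02 m/s and linear speed of each of chip0, chip1, chip2, chip3, chip4 below 0.03 m/s); the robot touches nothing.
It fails at once if an offcut is touched by the fingers or the arm (contact force between any of the fingers, the arm and chip0 above 0.3 N or contact force between any of the fingers, the arm and chip1 above 0.3 N or contact force between any of the fingers, the arm and chip2 above 0.3 N or contact force between any of the fingers, the arm and chip3 above 0.3 N or contact force between any of the fingers, the arm and chip4 above 0.3 N).
It fails at once if the jar, bowl or cup is moved more than 30 mm or tipped (distance of any of jar, bowl, cup from where it was at the start of the episode above 0.03 m or angle between any of jar, bowl, cup's own z axis and vertical above 0.4 rad).
It also fails if it takes over 72 s, if anything falls off the work surface, if the arm or the gripper's body presses on something with over 40 N, if the wrist force passes 120 N, or if a joint passes its speed limit or range.

## Robot

A 6-joint arm with a two-finger parallel gripper is mounted at the origin on the work surface. World frame = base frame: x ahead of the robot, y to its left, z up, the work surface at z = 0. Lengths are in m, angles in rad, forces in N, time in s.
With the tool pointing down it reaches from about 0.375 to 0.975 m from the base axis. Payload 3.8 kg.
Tool frame: the origin (TCP) lies at the centre of the arm's flange, where the gripper is bolted on; the fingertips stand 173 mm ahead of it and the grasp point (between the pads) lies 155 mm ahead of it (bot.tip_reach is the distance from the TCP to the fingertips, in m); z points along the fingers, y is the line along which they close (so a half turn about z gives the same grasp; the last joint's range is limited). The gripper opens to 85 mm and grips with 20 to 120 N. Pads are 22 mm wide; open, the fingers measure 114 mm over their backs; the gripper's body (76 mm by 85 mm) begins 54 mm behind the grasp point. The pads swing forward as they close: fully open they stand 13 mm farther back than shut.
Start: joints at [-0.037, 0.264, 1.604, -0, 1.274, -0.037], TCP at [0.675, -0, 0.405] pointing down, gripper open.
Joint ranges: [-2.63, 2.63], [-0.94, 2.18], [0.31, 2.57], [-1.31, 4.45], [0, 2.66], [-2.55, 2.55]. Speed limits (rad/s): [2.57, 2.57, 3.14, 3.14, 3.14, 3.14].

## Interface

Orientations are given as a rotation vector (axis times angle).
In Python, from workcell import bot gives the robot as it stands.
- The arm moves only by the tool drive_tool, never from a script. Its arguments are lists of equal length, an entry for each row: "claw": the finger opening in mm, from 0 to 85.4; "slide": the shift along the world's x, y, z each as a share of 0.5 m, from -1 to 1, a list of three; "yaw": the turn about the world's z as a share of 180 degrees, from -1 to 1. A call has 1 to 8 rows; each row is the pose to reach, as a shift and turn from the pose commanded when the call began, turning the shorter way round; what a row does not reach only later rows make up. A row lasts 1/12 s, in which the tool goes at most 41.7 mm and 7.16 degrees, less where a joint would pass 70% of its speed; a pose out of reach is approached as far as the arm can. A call with a number of a shift or a turn outside -1 to 1 is refused whole. A call with a gripper value outside its range is refused whole. The fingers move at their own pace and stop on an object; "newtons" is the grip in N (left out, the last holds). Time passes only in rows, so rows that repeat a pose let the fingers close. It gives the time, the measured TCP pose, the force, the opening and the grip force at its end, in the units of the state.
- bot.read_state(): the state, without advancing time (a new reading comes with each control period).
- bot.read_camera(name): name is "scene" or "side" or "wrist"; returns a dict with "color" (480x640x3 uint8, red, green, blue), "depth" (480x640 float32, m along the optical axis (not along the pixel's ray), 0 where there is no reading), "mtx" (3x3 intrinsics, pixels), "eye" and "rotation" of the camera in the world. Camera axes: x right, y up, looking along -z (the intrinsics and any distortion apply to the point x, -y, -z); pixel columns grow to the right and rows downward; lengths in m; the calibration is good to about 2 mm. A picture is of the moment at which its call begins.
- bot.finish_job(): hands the job in; it is judged then, once.
The state is a dict: "time": time; "q": joint angles; "joint_vel": joint speeds; "joint_torque": joint torques, N m; "tool_pos": TCP position; "tcp_rot": TCP orientation; "wrist_force": force on the tool from outside, world axes, zero at the start; "torque": the same for the moment, N m; "width": opening from 0.0 (shut) to 1.0 (fully open); "grip_force": force on a finger pad.
Only numpy, scipy, OpenCV 4.12 (cv2) and the standard library are available. Lean on these libraries where they do the work, as an engineer would, in place of code of your own. Each camera call takes 0.05 s, during which the arm holds its last target. There are 200 camera calls.

## Working session

There is one attempt and no reset: what is moved stays moved. The work goes in short steps, Python scripts to look and compute and a tool call to move; the robot and the scene stay as the last step left them, time stands still between calls to the robot, and variables do not carry over. Pictures are saved under pics/ and viewed, at most 10 in all, crops included, and the job is handed in when it is done.

Besides the shell and the picture viewer there is one more tool, called after "Emit:" as a command line: name --pt "numbers of a row" for each row, then --argument value for the rest. drive_tool: Moves the arm, as the interface text tells. Shift numbers are shares of 0.5 m and turn numbers shares of 180 degrees, none past 1 either way. Its arguments: {"type":"object","properties":{"claw":{"type":"array","items":{"type":"number"}},"slide":{"type":"array","items":{"type":"array","items":{"type":"number"}}},"yaw":{"type":"array","items":{"type":"number"}},"newtons":{"type":"number"}},"required":["claw","slide","yaw"]}

```bash
ls; mkdir -p pics
cat > h.py <<'E'
import numpy as np, cv2
from workcell import bot
def cloud(c):
    d=c["depth"];K=np.array(c["mtx"]);v,u=np.mgrid[0:480,0:640]
    x=(u-K[0,2])/K[0,0]*d;y=(v-K[1,2])/K[1,1]*d
    P=np.stack([x,-y,-d],-1)@np.array(c["rotation"]).T+np.array(c["eye"])
    P[d==0]=np.nan
    return P
E
python3 - <<'E'
from h import *
for n in ["scene","side"]:
    c=bot.read_camera(n); cv2.imwrite(f"pics/{n}0.png",c["color"][:,:,::-1]); np.savez(f"{n}0.npz",**c)
    print(n,c["eye"],c["rotation"],c["mtx"],(c["depth"]>0).mean(), c.keys())
print(bot.read_state())
E
```

```text
pics
scene [1.10314853 0.50756151 0.64488777] [0.47606789 1.066062   2.13467425] [[468.48875781   0.         316.87879115]
 [  0.         468.48875781 239.4183733 ]
 [  0.           0.           1.        ]] 0.9961067708333333 dict_keys(['color', 'depth', 'mtx', 'eye', 'rotation'])
side [ 0.41645104 -0.58049334  0.6208697 ] [ 0.85826091 -0.09853002 -0.21775095] [[442.93471706   0.         322.5763535 ]
 [  0.         442.93471706 238.39163664]
 [  0.           0.           1.        ]] 0.9959244791666667 dict_keys(['color', 'depth', 'mtx', 'eye', 'rotation'])
{'time': 0.1, 'q': array([-3.69014182e-02,  2.64682611e-01,  1.60525365e+00, -1.77525998e-05,
        1.27371062e+00, -3.68998573e-02]), 'joint_vel': array([-0.00061022, -0.00149284, -0.00447471, -0.00105425, -0.00051707,
        0.00092154]), 'joint_torque': array([ 2.96398039e-04, -5.16707003e+01, -3.68589377e+01,  1.30520286e-05,
        6.22219843e-03,  5.24967299e-05]), 'tool_pos': array([6.74684838e-01, 5.86791958e-06, 4.03474180e-01]), 'tcp_rot': array([-2.22038072e+00, -2.22038883e+00,  2.21441590e-03]), 'wrist_force': array([-0.02172911, -0.66543352, -0.43401327]), 'torque': array([ 0.06591697, -0.03529378, -0.0233694 ]), 'grip_force': 0.0, 'width': 0.9936884018400021}
```

View pics/scene0.png

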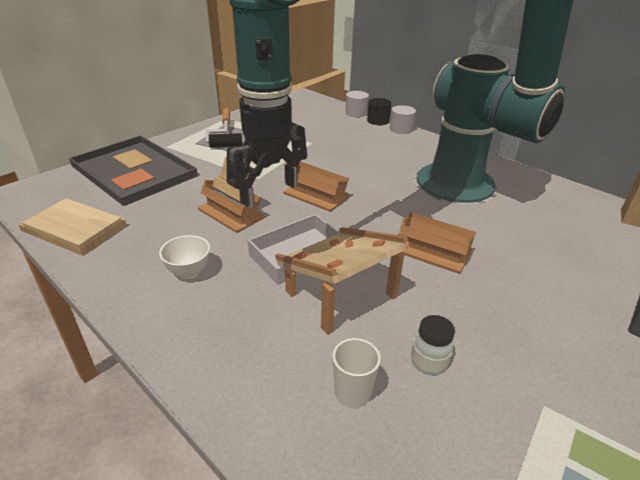

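View pics/side0.png

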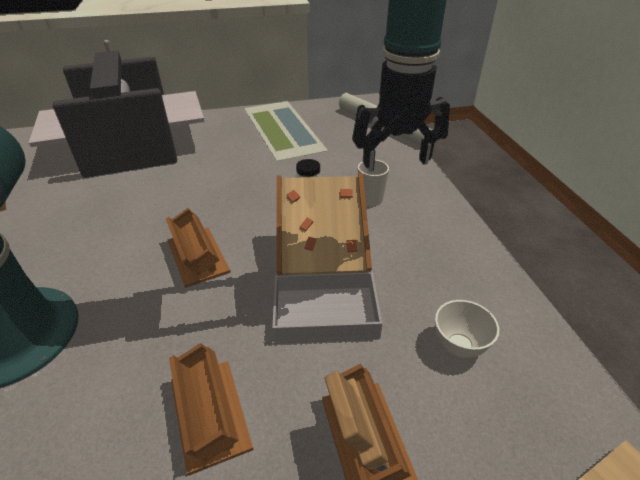

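The side view shows the board at (320,225), five chips at (293,197), (346,193), (306,224), (310,243) and (351,245), and the trough at (325,305). The scraper is in its rest at (365,430), cut off by the lower image edge. The scene view shows two empty look-alike rests at (318,185) and (437,240). The scraper's rest, at (232,200), looks like the farthest of the three.

```bash
cat > h.py <<'E'
import numpy as np, cv2
from scipy.spatial.transform import Rotation as R
from workcell import bot
def cloud(c):
    d=c["depth"];K=np.array(c["mtx"]);v,u=np.mgrid[0:480,0:640]
    x=(u-K[0,2])/K[0,0]*d;y=(v-K[1,2])/K[1,1]*d
    P=np.stack([x,-y,-d],-1)@R.from_rotvec(c["rotation"]).as_matrix().T+np.array(c["eye"])
    P[d==0]=np.nan
    return P
def hsv(c): return cv2.cvtColor(c["color"],cv2.COLOR_RGB2HSV)
E
python3 - <<'E'
from h import *
S={n:np.load(n+"0.npz") for n in("scene","side")}
def at(n,u,v):
    P=cloud(S[n]); return P[v-1:v+2,u-1:u+2].reshape(-1,3).mean(0).round(3),hsv(S[n])[v,u],
for n,u,v in [("side",320,215),("side",400,150+120),("side",293,197),("side",346,193),("side",306,224),("side",310,243),("side",351,245),("side",350,400),("side",335,410),("side",200,250),("side",205,410),("side",467,330),("side",372,180),("scene",350,255),("scene",435,345),("scene",340,185),("scene",235,205),("scene",222,175),("side",282,225),("side",325,310)]: print(n,u,v,*at(n,u,v))
# board plane
P=cloud(S["side"]);H=hsv(S["side"])
m=np.zeros((480,640),bool);m[180:268,285:355]=1
m&=(P[...,2]>.04)&(P[...,2]<.16)&(H[...,0]>11)
Q=P[m]
for _ in range(3):
    c=Q.mean(0);n=np.linalg.svd(Q-c,full_matrices=False)[2][2];n*=np.sign(n[2]);r=(Q-c)@n;Q=Q[abs(r)<2.5*r.std()]
print("n",n,"tilt",np.degrees(np.arccos(n[2])),"res",r.std(),len(Q))
ex=-np.r_[n[:2],0];ex/=np.linalg.norm(ex);ex=ex-n*(ex@n);ex/=np.linalg.norm(ex);ey=np.cross(n,ex)
print("ex",ex,"ey",ey,"ey yaw deg",np.degrees(np.arctan2(ey[1],ey[0])))
for nm in S:
    P=cloud(S[nm]);L=np.stack([(P-c)@ex,(P-c)@ey,(P-c)@n],-1)
    f=(abs(L[...,2])<.003)&(abs(L[...,0])<.14)&(abs(L[...,1])<.12)&(P[...,2]>.045)
    s=(L[...,2]>.006)&(L[...,2]<.014)&(abs(L[...,0])<.14)&(abs(L[...,1])<.12)
    for k,mm in(("face",f),("strip",s)):
        print(nm,k,mm.sum(),[np.percentile(L[mm][:,i],[0.5,2,98,99.5]).round(4) for i in(0,1)])
print("c",c)
E
```

```text
side 320 215 [0.565 0.073 0.105] [ 18 106 169]
side 400 270 [ 0.71  -0.004 -0.001] [ 18  29 134]
side 293 197 [0.521 0.112 0.127] [  9 156 150]
side 346 193 [0.623 0.1   0.129] [  9 156 152]
side 306 224 [0.534 0.057 0.101] [  9 160 150]
side 310 243 [0.534 0.02  0.085] [  9 152  89]
side 351 245 [0.606 0.    0.083] [  9 152  87]
side 350 400 [nan nan nan] [ 16 122 123]
side 335 410 [ 0.494 -0.317  0.109] [ 16 122 107]
side 200 250 [0.33  0.104 0.037] [ 13 151 137]
side 205 410 [ 0.327 -0.236  0.034] [ 13 158 131]
side 467 330 [ 0.762 -0.179  0.013] [ 19  36 147]
side 372 180 [0.715 0.207 0.076] [20 42 91]
scene 350 255 [0.578 0.099 0.121] [ 18  85 189]
scene 435 345 [0.609 0.306 0.073] [19 38 54]
scene 340 185 [ 0.32  -0.15   0.059] [ 14 119 105]
scene 235 205 [ 0.562 -0.262  0.058] [ 13 131 156]
scene 222 175 [ 0.529 -0.349  0.09 ] [ 17 107 171]
side 282 225 [nan nan nan] [ 17 111 147]
side 325 310 [ 0.54  -0.073  0.003] [  9  23 157]
n [-0.07728164 -0.41470319  0.90666907] tilt 24.950974182671267 res 0.0012079617086238519 5515
ex [0.16610194 0.89132427 0.42184261] ey [-0.98307563  0.18320018  0.        ] ey yaw deg 169.44378310231164
scene face 2188 [array([-0.0961, -0.0927,  0.1041,  0.1048]), array([-0.0897, -0.089 ,  0.0716,  0.0741])]
scene strip 926 [array([-0.0959, -0.0894,  0.1028,  0.1042]), array([-0.0901, -0.0896,  0.0798,  0.0813])]
side face 7019 [array([-0.0972, -0.0951,  0.0986,  0.1018]), array([-0.0798, -0.0777,  0.0692,  0.0719])]
side strip 1227 [array([-0.0968, -0.0936,  0.0977,  0.102 ]), array([-0.0888, -0.0885,  0.081 ,  0.0811])]
c [0.56012417 0.05787041 0.09791002]
```

Emit:
drive_tool --claw '[85,85,85,85,85,85,85,85]' --pt "-0.28 -0.6 0" --pt "-0.28 -0.6 0" --pt "-0.28 -0.6 0" --pt "-0.28 -0.6 0" --pt "-0.28 -0.6 0" --pt "-0.28 -0.6 0" --pt "-0.28 -0.6 0" --pt "-0.28 -0.6 0" --yaw '[0,0,0,0,0,0,0,0]'

```text
time: 0.77
tool_pos: [0.5335, -0.3017, 0.4042]
tcp_rot: [-2.221, -2.221, 0.001]
wrist_force: [0.8, 0.3, 0.3]
width: 0.995
grip_force: 0.0
```

Run:
```python
from h import *
for n in ["wrist","scene","side"]:
    c=bot.read_camera(n); np.savez(f"{n}1.npz",**c)
    cv2.imwrite(f"pics/{n}1.png",c["color"][:,:,::-1])
s=bot.read_state();print(s["tool_pos"],s["tcp_rot"],c["eye"])
```

```text
[ 0.53344298 -0.30251699  0.40410324] [-2.22629133e+00 -2.21533812e+00  6.90422437e-04] [ 0.41645104 -0.58049334  0.6208697 ]
```

View pics/wrist1.png

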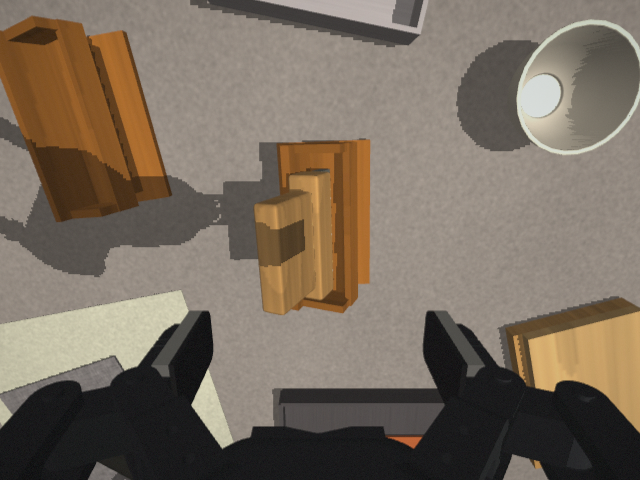

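The wrist view shows the scraper at (290,245), its bar top at about (283,250), leaning towards image left (world -x). The rest's front is on the right, so the closing line is already roughly along world x.

```bash
cat > sc.py <<'E'
from h import *
import sys
def fit(Q):
    for _ in range(4):
        c=Q.mean(0);n=np.linalg.svd(Q-c,full_matrices=False)[2][2];n*=np.sign(n[2]);r=(Q-c)@n;Q=Q[abs(r)<2.5*max(r.std(),5e-4)]
    return c,n,Q
def ang(v): return np.degrees(np.arctan2(v[1],v[0]))
c=np.load("wrist1.npz");P=cloud(c);H=hsv(c)
box=np.zeros((480,640),bool);box[130:320,240:375]=1
Q=P[box&(P[...,2]>.02)&(P[...,2]<.16)]
print("zmax",np.nanpercentile(Q[:,2],[50,95,99,100]))
top=P[box&(P[...,2]>.112)&(P[...,2]<.15)]
cc,n,T=fit(top);print("top c",cc,"n",n,"tilt",np.degrees(np.arccos(n[2])),ang(n),len(T),len(top))
(ctr,(w,h),a)=cv2.minAreaRect(((T[:,:2])*1000).astype(np.float32));print("rect mm",ctr,w,h,a)
cv=cv2.boxPoints((ctr,(w,h),a));print(cv.round(1).tolist())
# rest base plate / walls: print cross profile along world x at several y
for v in (160,180,230,260,300):
    row=P[v,250:376:6];print(v,[tuple((p*1000).round(0).astype(int)) for p in row if np.isfinite(p).all()])
E
python3 sc.py
```

```text
zmax [0.075197   0.12803158 0.1292754  0.13132531]
top c [ 0.50309762 -0.31322523  0.1240312 ] n [0.32376559 0.01903974 0.94594573] tilt 18.92468192292694 3.3655276203152593 4000 4010
rect mm (502.5715637207031, -316.40362548828125) 26.24522590637207 84.66656494140625 2.259453058242798
[[487.79998779296875, -274.6000061035156], [491.1000061035156, -359.20001220703125], [517.4000244140625, -358.20001220703125], [514.0, -273.6000061035156]]
160 [(np.int64(466), np.int64(-256), np.int64(-2)), (np.int64(472), np.int64(-256), np.int64(-1)), (np.int64(478), np.int64(-256), np.int64(-1)), (np.int64(484), np.int64(-256), np.int64(1)), (np.int64(490), np.int64(-256), np.int64(0)), (np.int64(497), np.int64(-255), np.int64(8)), (np.int64(507), np.int64(-251), np.int64(64)), (np.int64(512), np.int64(-251), np.int64(60)), (np.int64(516), np.int64(-252), np.int64(50)), (np.int64(521), np.int64(-253), np.int64(40)), (np.int64(526), np.int64(-254), np.int64(29)), (np.int64(532), np.int64(-253), np.int64(33)), (np.int64(537), np.int64(-253), np.int64(36)), (np.int64(543), np.int64(-253), np.int64(37)
[... 3602 characters left out ...]
nt64(510), np.int64(-348), np.int64(125)), (np.int64(514), np.int64(-351), np.int64(118)), (np.int64(518), np.int64(-355), np.int64(110)), (np.int64(520), np.int64(-382), np.int64(56)), (np.int64(526), np.int64(-381), np.int64(58)), (np.int64(532), np.int64(-380), np.int64(59)), (np.int64(537), np.int64(-381), np.int64(58)), (np.int64(543), np.int64(-380), np.int64(59)), (np.int64(549), np.int64(-380), np.int64(60)), (np.int64(554), np.int64(-379), np.int64(61)), (np.int64(560), np.int64(-379), np.int64(61)), (np.int64(566), np.int64(-382), np.int64(55)), (np.int64(579), np.int64(-410), np.int64(-1)), (np.int64(585), np.int64(-410), np.int64(0)), (np.int64(592), np.int64(-410), np.int64(0))]
```

Emit:
drive_tool --claw '[85,85,85,85,85,85,85]' --pt "-0.058 -0.032 0" --pt "-0.058 -0.032 -0.08" --pt "-0.058 -0.032 -0.16" --pt "-0.058 -0.032 -0.22" --pt "-0.058 -0.032 -0.26" --pt "-0.058 -0.032 -0.284" --pt "-0.058 -0.032 -0.284" --yaw '[0.014,0.014,0.014,0.014,0.014,0.014,0.014]' --newtons 20

```text
time: 1.5
tool_pos: [0.5052, -0.314, 0.2589]
tcp_rot: [-2.166, -2.266, 0.001]
wrist_force: [-1.2, 0.7, -0.5]
width: 0.996
grip_force: 0.0
```

Emit:
drive_tool --claw '[50,40,32,25,20,15,15,15]' --pt "0 0 0" --pt "0 0 0" --pt "0 0 0" --pt "0 0 0" --pt "0 0 0" --pt "0 0 0" --pt "0 0 0" --pt "0 0 0" --yaw '[0,0,0,0,0,0,0,0]' --newtons 20

```text
time: 2.17
tool_pos: [0.5073, -0.3166, 0.2658]
tcp_rot: [2.169, 2.265, 0.003]
wrist_force: [0.6, 1.7, 5.4]
width: 0.39
grip_force: 17.7
```

Run:
```python
from h import *
a=[]
for n in ["wrist","side"]:
    c=bot.read_camera(n); np.savez(f"{n}2.npz",**c); a.append(c["color"][:,:,::-1])
cv2.imwrite("pics/2.png",cv2.resize(np.hstack([a[0][:,160:480],a[1][:,200:520]]),(800,600)))
s=bot.read_state();print(s["tool_pos"],s["tcp_rot"])
```

```text
[ 0.50733157 -0.31659795  0.26578664] [2.16895393 2.265283   0.0029275 ]
```

View pics/2.png

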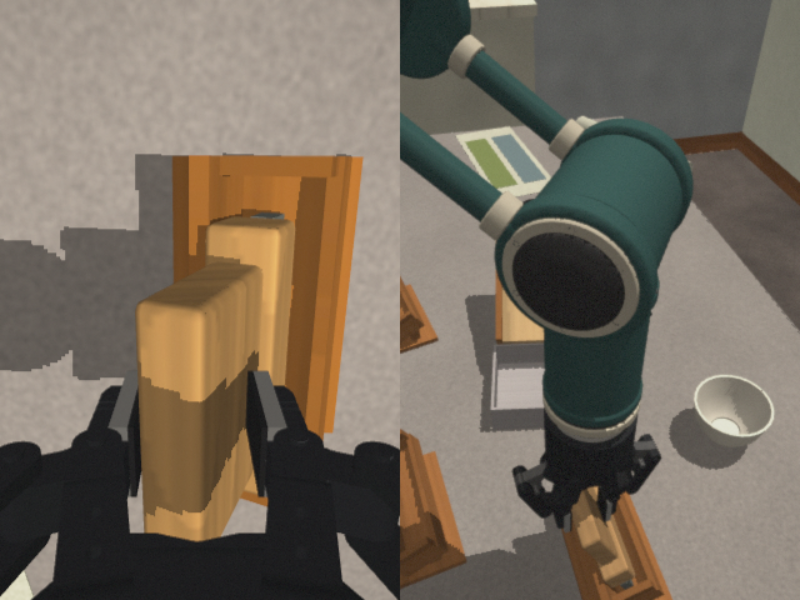

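The wrist half shows the bar pinched between the pads and still leaning. The opening is about 33 mm, against 20 mm for the bar when flat. Next I bring it upright by drawing the tool forward and up.

Emit:
drive_tool --claw '[12,12,12,12,12,12,12,12]' --pt "0.008 0 0.006" --pt "0.016 0 0.01" --pt "0.024 0 0.014" --pt "0.032 0.001 0.018" --pt "0.04 0.001 0.022" --pt "0.048 0.002 0.024" --pt "0.056 0.002 0.026" --pt "0.056 0.002 0.026" --yaw '[0,0,0,0,0,0,0,0]' --newtons 30

```text
time: 2.93
tool_pos: [0.5339, -0.3157, 0.2771]
tcp_rot: [-2.171, -2.271, 0.004]
wrist_force: [-3.5, -1.6, 9.0]
width: 0.233
grip_force: 30.9
```

Emit:
drive_tool --claw '[10,10,10,10,10,10,10]' --pt "0 0 0" --pt "0 0 0.02" --pt "0 0 0.06" --pt "0 0 0.12" --pt "0 0 0.2" --pt "0 0 0.3" --pt "0 0 0.3" --yaw '[0,0,0,0,0,0,0]' --newtons 80

```text
time: 3.52
tool_pos: [0.5351, -0.3156, 0.4339]
tcp_rot: [2.165, 2.262, 0.004]
wrist_force: [1.0, 0.6, -0.2]
width: 0.219
grip_force: 78.6
```

Run:
```python
from h import *
a=[]
for n in ["wrist","side","scene"]:
    c=bot.read_camera(n); np.savez(f"{n}3.npz",**c); a.append(c["color"][:,:,::-1])
cv2.imwrite("pics/3.png",cv2.resize(np.hstack([a[0][:,160:480],a[1][:,300:620]]),(800,600)))
s=bot.read_state();print(s)
t=s["tool_pos"]
for n in("side","scene"):
    c=np.load(n+"3.npz");P=cloud(c);H=hsv(c)
    D=P-t; m=(abs(D[...,0])<.03)&(abs(D[...,1])<.07)&(D[...,2]<-.16)&(D[...,2]>-.3)
    Q=D[m];print(n,m.sum())
    for z in np.arange(-.27,-.15,.01):
        q=Q[(Q[:,2]>=z)&(Q[:,2]<z+.01)]
        if len(q): print(z.round(3),len(q),q.min(0).round(3),q.max(0).round(3))
```

```text
{'time': 3.6667, 'q': array([-5.73073453e-01,  1.47746795e-01,  1.70306021e+00,  2.16964967e-04,
        1.29002656e+00, -6.17066089e-01]), 'joint_vel': array([-0.00104354,  0.03715506,  0.06206941, -0.00026149, -0.00208514,
        0.0004305 ]), 'joint_torque': array([ 7.39537500e-03, -4.93168151e+01, -4.06157076e+01,  5.36868232e-03,
       -4.83916816e-02,  3.87575492e-04]), 'tool_pos': array([ 0.53385098, -0.31482343,  0.4260981 ]), 'tcp_rot': array([2.17162451e+00, 2.26918842e+00, 5.47034536e-04]), 'wrist_force': array([ 0.61767991, -0.14721259, -3.20040763]), 'torque': array([ 0.00719534,  0.01284283, -0.01827412]), 'grip_force': 78.60011458396912, 'width': 0.2232557440838813}
side 2272
-0.24 38 [ 0.001 -0.057 -0.237] [ 0.012 -0.048 -0.23 ]
-0.23 56 [ 0.002 -0.057 -0.23 ] [ 0.012 -0.053 -0.22 ]
-0.22 271 [-0.012 -0.057 -0.22 ] [ 0.02  0.05 -0.21]
-0.21 350 [-0.012 -0.057 -0.21 ] [ 0.019  0.048 -0.2  ]
-0.2 908 [-0.012 -0.057 -0.2  ] [ 0.02   0.044 -0.19 ]
-0.19 208 [-0.006 -0.054 -0.19 ] [ 0.015  0.01  -0.18 ]
-0.18 206 [-0.006 -0.045 -0.18 ] [ 0.015 -0.004 -0.17 ]
-0.17 235 [-0.012 -0.045 -0.17 ] [ 0.026 -0.007 -0.16 ]
scene 1107
-0.24 103 [-0.004 -0.056 -0.24 ] [ 0.012  0.055 -0.23 ]
-0.23 69 [-0.004 -0.057 -0.23 ] [ 0.015  0.056 -0.22 ]
-0.22 163 [-0.014 -0.055 -0.22 ] [ 0.021  0.056 -0.21 ]
-0.21 173 [-0.013 -0.055 -0.21 ] [ 0.021  0.057 -0.2  ]
-0.2 219 [-0.012 -0.057 -0.2  ] [ 0.021  0.057 -0.19 ]
-0.19 133 [-0.007 -0.042 -0.19 ] [ 0.016  0.044 -0.18 ]
-0.18 131 [-0.007 -0.041 -0.18 ] [ 0.016  0.045 -0.17 ]
-0.17 116 [-0.009 -0.044 -0.17 ] [ 0.024  0.045 -0.16 ]
```

View pics/3.png

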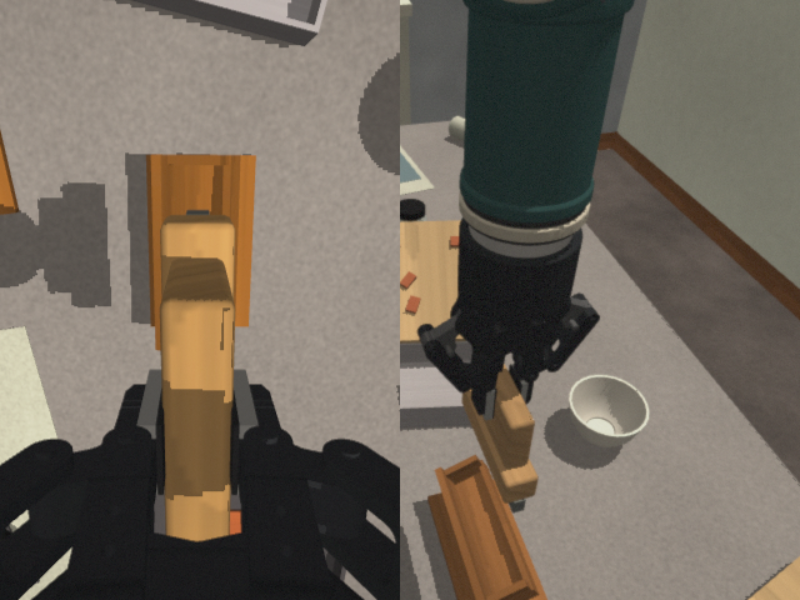

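The scraper is held upright and centred, with its blade bottom about 0.240 m below the TCP. Next I carry it over the top of the board and turn it.

Emit:
drive_tool --claw '[10,10,10,10,10,10,10,10]' --pt "0.03 0.6 0" --pt "0.03 0.6 0" --pt "0.03 0.6 0" --pt "0.03 0.6 0" --pt "0.03 0.6 0" --pt "0.03 0.6 0" --pt "0.03 0.6 0" --pt "0.03 0.6 0" --yaw '[0.3,0.3,0.3,0.3,0.3,0.3,0.3,0.3]'

```text
time: 4.33
tool_pos: [0.5475, -0.0096, 0.4214]
tcp_rot: [-0.888, -3.005, -0.003]
wrist_force: [0.1, -0.3, -2.1]
width: 0.221
grip_force: 78.9
```

Emit:
drive_tool --claw '[10,10,10,10,10,10,10]' --pt "0.018 0.308 0" --pt "0.018 0.308 0" --pt "0.018 0.308 0" --pt "0.018 0.308 0" --pt "0.018 0.308 0" --pt "0.018 0.308 0" --pt "0.018 0.308 0" --yaw '[0.127,0.127,0.127,0.127,0.127,0.127,0.127]'

```text
time: 4.92
tool_pos: [0.5572, 0.1388, 0.4225]
tcp_rot: [-0.29, -3.123, 0.004]
wrist_force: [0.2, -0.1, -3.1]
width: 0.224
grip_force: 79.6
```

```bash
cat > m.py <<'E'
from h import *
import sys
k=sys.argv[1]
n=np.array([-0.07728,-0.4147,0.90667]);ex=np.array([.1661,.89132,.42184]);ey=np.array([-.98308,.1832,0])
C=np.array([.5646,.0598,.0995])
s=bot.read_state();t=s["tool_pos"]
M=R.from_rotvec(s["tcp_rot"]).as_matrix();print("tcp",t,"closing yaw",np.degrees(np.arctan2(M[1,1],M[0,1])),"tilt",M[:,2],"F",s["wrist_force"],s["width"])
eh=np.array([.1832,.9831,0])
for nm in("side","scene"):
    c=bot.read_camera(nm);np.savez(nm+k+".npz",**c);cv2.imwrite(f"pics/{nm}{k}.png",c["color"][:,:,::-1])
    P=cloud(c);D=P-t;L=np.stack([D@eh,D@ey,D[...,2]],-1)
    m=(abs(L[...,0])<.03)&(abs(L[...,1])<.075)&(L[...,2]<-.16)&(L[...,2]>-.26)
    Q=L[m]
    for z in np.arange(-.26,-.16,.01):
        q=Q[(Q[:,2]>=z)&(Q[:,2]<z+.01)]
        if len(q): print(nm,z.round(3),len(q),q.min(0).round(4),q.max(0).round(4))
    B=P-C;L=np.stack([B@ex,B@ey,B@n],-1)
    m=(hsv(c)[...,0]<12)&(hsv(c)[...,1]>140)&(abs(L[...,0])<.14)&(abs(L[...,1])<.074)&(L[...,2]<.012)&(L[...,2]>.001)
    l,st,_,_=[None]*4 if False else cv2.connectedComponentsWithStats(m.astype(np.uint8))
    if l>1: print(nm,"chips",[(L[st==i].mean(0)*1000).round(0).tolist()+[int((st==i).sum())] for i in range(1,l) if (st==i).sum()>15])
E
python3 m.py 4
```

```text
tcp [0.55715271 0.13881344 0.42246503] closing yaw 79.40420561664634 tilt [-0.00554067 -0.00175677 -0.99998311] F [ 0.18905001 -0.14102125 -3.11657314] 0.22407721873780725
side -0.25 95 [-0.0087 -0.0529 -0.2444] [-0.0006  0.055  -0.2403]
side -0.24 233 [-0.0089 -0.0546 -0.2399] [-0.0019  0.0548 -0.2306]
side -0.23 172 [-0.0168 -0.054  -0.2298] [-0.0087  0.0538 -0.2201]
side -0.22 284 [-0.0173 -0.0539 -0.22  ] [-0.0109  0.0553 -0.21  ]
side -0.21 373 [-0.0178 -0.0548 -0.21  ] [ 0.0112  0.0545 -0.2   ]
side -0.2 284 [-0.017 -0.053 -0.2  ] [ 0.0083  0.0539 -0.19  ]
side -0.19 236 [-0.014  -0.0407 -0.19  ] [-0.0062  0.0425 -0.18  ]
side -0.18 221 [-0.0175 -0.0406 -0.18  ] [-0.0069  0.0418 -0.17  ]
side -0.17 238 [-0.0256 -0.0425 -0.17  ] [-0.006   0.0412 -0.1601]
side chips [[58.0, -50.0, 6.0, 85], [54.0, 53.0, 6.0, 79], [-6.0, 29.0, 6.0, 82], [-46.0, 23.0, 5.0, 98], [-53.0, -53.0, 6.0, 105]]
scene -0.25 25 [ 0.0007 -0.0551 -0.2418] [ 0.0039  0.0519 -0.24  ]
scene -0.24 195 [-0.0058 -0.0561 -0.24  ] [ 0.0054  0.0554 -0.2308]
scene -0.23 107 [-0.0129 -0.0559 -0.2298] [ 0.0142  0.0522 -0.22  ]
scene -0.22 284 [-0.0139 -0.0568 -0.22  ] [ 0.0144  0.0533 -0.21  ]
scene -0.21 296 [-0.0157 -0.0565 -0.21  ] [ 0.0149  0.054  -0.2   ]
scene -0.2 404 [-0.0146 -0.056  -0.2   ] [ 0.0134  0.0544 -0.19  ]
scene -0.19 225 [-0.0086 -0.0442 -0.1899] [ 0.0103  0.0402 -0.18  ]
scene -0.18 205 [-0.0098 -0.0439 -0.1799] [ 0.015   0.0402 -0.1701]
scene -0.17 216 [-0.0111 -0.0439 -0.17  ] [ 0.0222  0.0426 -0.16  ]
scene chips []
```

Emit:
drive_tool --claw '[10,10,10,10,10]' --pt "0.012 -0.002 -0.02" --pt "0.012 -0.002 -0.05" --pt "0.012 -0.002 -0.07" --pt "0.012 -0.002 -0.074" --pt "0.012 -0.002 -0.074" --yaw '[0,0,0,0,0]'

```text
time: 5.43
tool_pos: [0.5636, 0.1372, 0.3868]
tcp_rot: [-0.292, -3.125, 0.002]
wrist_force: [-0.0, -0.9, -1.9]
width: 0.221
grip_force: 79.6
```

Emit:
drive_tool --claw '[10,10,10]' --pt "0 0 -0.004" --pt "0 0 -0.008" --pt "0 0 -0.008" --yaw '[0,0,0]'

```text
time: 5.68
tool_pos: [0.5641, 0.138, 0.385]
tcp_rot: [0.291, 3.127, 0.0]
wrist_force: [-0.8, -0.7, -2.9]
width: 0.222
grip_force: 79.6
```

Emit:
drive_tool --claw '[10,10,10,10]' --pt "0 0 -0.004" --pt "0 0 -0.008" --pt "0 0 -0.01" --pt "0 0 -0.01" --yaw '[0,0,0,0]'

```text
time: 6.02
tool_pos: [0.5643, 0.1381, 0.3811]
tcp_rot: [0.29, 3.127, 0.001]
wrist_force: [-0.8, -0.4, 3.7]
width: 0.22
grip_force: 80.5
```

Emit:
drive_tool --claw '[10,10,10]' --pt "0 0 -0.002" --pt "0 0 -0.004" --pt "0 0 -0.004" --yaw '[0,0,0]'

```text
time: 6.27
tool_pos: [0.5643, 0.1381, 0.3809]
tcp_rot: [0.29, 3.126, 0.001]
wrist_force: [-4.5, -1.4, 11.5]
width: 0.225
grip_force: 81.8
```

Emit:
drive_tool --claw '[10,10,10,10,10,10,10,10]' --pt "-0.0028 -0.0148 -0.007" --pt "-0.0055 -0.0297 -0.0141" --pt "-0.0083 -0.0445 -0.0211" --pt "-0.011 -0.0593 -0.0281" --pt "-0.0138 -0.0741 -0.0352" --pt "-0.0166 -0.089 -0.0422" --pt "-0.0193 -0.1038 -0.0493" --pt "-0.0221 -0.1186 -0.0563" --yaw '[0,0,0,0,0,0,0,0]'

```text
time: 6.93
tool_pos: [0.5545, 0.0787, 0.3531]
tcp_rot: [0.29, 3.121, 0.003]
wrist_force: [-0.4, -0.7, 11.2]
width: 0.222
grip_force: 81.5
```

```bash
python3 m.py 5 | grep -E "tcp|chips|-0.2[45]"
```

```text
tcp [0.55446313 0.07865553 0.35311782] closing yaw 79.3881610297581 tilt [ 0.00699535  0.00103498 -0.999975  ] F [-0.426569   -0.719068   11.17761309] 0.22219029268124169
side -0.26 662 [-0.03   -0.0749 -0.26  ] [-0.0017  0.0699 -0.25  ]
side -0.25 612 [-0.0298 -0.0743 -0.25  ] [ 0.0185  0.0718 -0.24  ]
side -0.24 350 [-0.0142 -0.0747 -0.24  ] [ 0.0297  0.0718 -0.2304]
side chips [[13.0, -54.0, 6.0, 93], [2.0, 54.0, 6.0, 75], [-6.0, 29.0, 6.0, 80], [-46.0, 23.0, 6.0, 100], [-53.0, -53.0, 6.0, 104]]
scene -0.26 9 [-0.03   -0.0737 -0.2579] [-0.0203 -0.043  -0.2532]
scene -0.25 177 [-0.0219 -0.0747 -0.2476] [ 0.0084  0.0642 -0.2401]
scene -0.24 488 [-0.0077 -0.0742 -0.24  ] [ 0.0297  0.0721 -0.23  ]
scene chips []
```

View pics/side5.png

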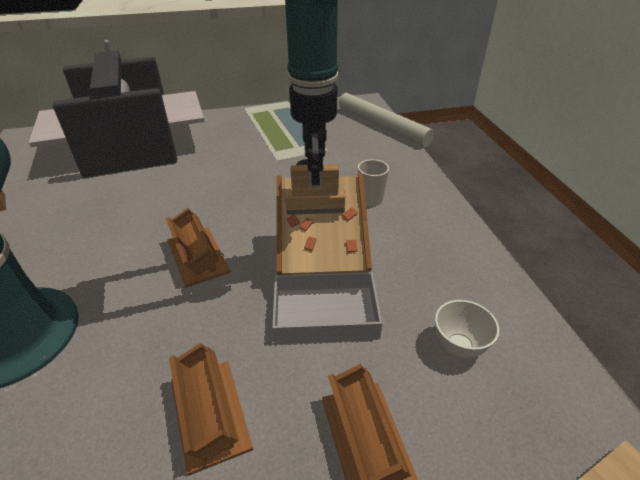

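The side view shows the blade at (315,205) pushing chips ahead of it. The right-hand chip at (349,214) is being nudged by the blade's end. I keep going.

Emit:
drive_tool --claw '[10,10,10,10,10,10,10,10]' --pt "-0.0028 -0.0148 -0.007" --pt "-0.0055 -0.0297 -0.0141" --pt "-0.0083 -0.0445 -0.0211" --pt "-0.011 -0.0593 -0.0281" --pt "-0.0138 -0.0741 -0.0352" --pt "-0.0166 -0.089 -0.0422" --pt "-0.0193 -0.1038 -0.0493" --pt "-0.0221 -0.1186 -0.0563" --yaw '[0,0,0,0,0,0,0,0]'

```text
time: 7.7
tool_pos: [0.5436, 0.0192, 0.3248]
tcp_rot: [0.29, 3.121, 0.001]
wrist_force: [-0.4, 0.4, 10.7]
width: 0.221
grip_force: 81.4
```

Emit:
drive_tool --claw '[10,10,10,10,10,10,10,10]' --pt "-0.0028 -0.0148 -0.007" --pt "-0.0055 -0.0297 -0.0141" --pt "-0.0083 -0.0445 -0.0211" --pt "-0.011 -0.0593 -0.0281" --pt "-0.0138 -0.0741 -0.0352" --pt "-0.0166 -0.089 -0.0422" --pt "-0.0193 -0.1038 -0.046" --pt "-0.0221 -0.1186 -0.046" --yaw '[0,0,0,0,0,0,0,0]'

```text
time: 8.37
tool_pos: [0.5308, -0.0403, 0.2983]
tcp_rot: [0.291, 3.128, 0.0]
wrist_force: [-0.5, 0.1, -2.1]
width: 0.218
grip_force: 79.7
```

```bash
python3 m.py 6 | grep -E "tcp|chips"
```

```text
tcp [ 0.53075946 -0.04025339  0.29831213] closing yaw 79.3877188492266 tilt [ 2.52121281e-04 -8.43636531e-06 -9.99999968e-01] F [-0.49601131  0.11065906 -2.12673407] 0.21819679446558857
side chips [[-10.0, -55.0, 6.0, 92]]
scene chips []
```

View pics/side6.png

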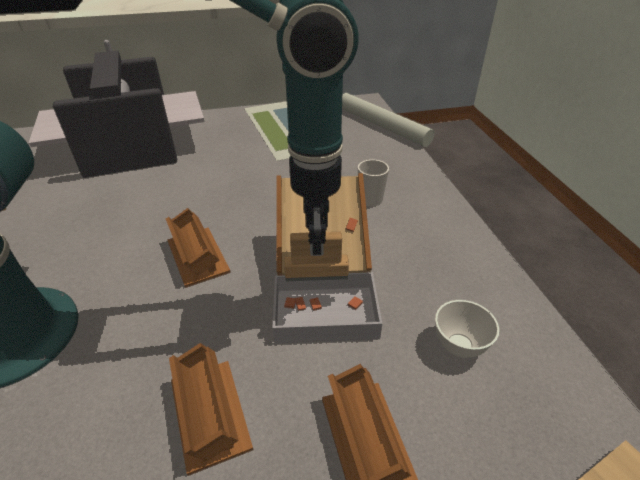

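Four chips are now in the trough, at (290,303), (301,305), (316,303) and (355,303). One is left on the board at (351,225), so I make a second pass on that side.

Emit:
drive_tool --claw '[10,10,10,10,10,10,10,10]' --pt "0 0 0.08" --pt "0 0 0.16" --pt "0.02 0.05 0.21" --pt "0.115 0.283 0.21" --pt "0.115 0.283 0.21" --pt "0.115 0.283 0.21" --pt "0.115 0.283 0.21" --pt "0.115 0.283 0.21" --yaw '[0,0,0,0,0,0,0,0]'

```text
time: 9.13
tool_pos: [0.5885, 0.1041, 0.4023]
tcp_rot: [-0.284, -3.127, 0.0]
wrist_force: [-0.6, -0.3, -2.7]
width: 0.218
grip_force: 80.1
```

Emit:
drive_tool --claw '[10,10,10,10,10,10]' --pt "0 0 -0.03" --pt "0 0 -0.055" --pt "0 0 -0.067" --pt "0 0 -0.074" --pt "0 0 -0.08" --pt "0 0 -0.081" --yaw '[0,0,0,0,0,0]'

```text
time: 9.63
tool_pos: [0.5874, 0.1005, 0.3653]
tcp_rot: [-0.292, -3.125, 0.002]
wrist_force: [-8.2, -1.0, 14.4]
width: 0.22
grip_force: 82.3
```

Emit:
drive_tool --claw '[10,10,10,10,10,10,10,10]' --pt "-0.0058 -0.0148 -0.007" --pt "-0.0095 -0.0297 -0.0141" --pt "-0.0123 -0.0445 -0.0211" --pt "-0.015 -0.0593 -0.0281" --pt "-0.0178 -0.0741 -0.0352" --pt "-0.0206 -0.089 -0.0422" --pt "-0.0233 -0.1038 -0.0493" --pt "-0.0261 -0.1186 -0.0563" --yaw '[0,0,0,0,0,0,0,0]'

```text
time: 10.3
tool_pos: [0.5762, 0.0411, 0.3377]
tcp_rot: [0.292, 3.123, 0.001]
wrist_force: [-0.3, 0.2, 8.3]
width: 0.223
grip_force: 81.6
```

Emit:
drive_tool --claw '[10,10,10,10,10,10,10,10]' --pt "-0.0028 -0.0148 -0.007" --pt "-0.0055 -0.0297 -0.0141" --pt "-0.0083 -0.0445 -0.0211" --pt "-0.011 -0.0593 -0.0281" --pt "-0.0138 -0.0741 -0.0352" --pt "-0.0166 -0.089 -0.0422" --pt "-0.0193 -0.1038 -0.0493" --pt "-0.0221 -0.1186 -0.0563" --yaw '[0,0,0,0,0,0,0,0]'

```text
time: 10.97
tool_pos: [0.5652, -0.0183, 0.3094]
tcp_rot: [0.292, 3.123, 0.0]
wrist_force: [-1.0, -0.0, 8.2]
width: 0.219
grip_force: 81.6
```

Emit:
drive_tool --claw '[10,10,10,10,10]' --pt "-0.0028 -0.0148 -0.007" --pt "-0.0055 -0.0297 -0.0115" --pt "-0.0083 -0.0445 -0.0115" --pt "-0.011 -0.0593 -0.0115" --pt "-0.011 -0.0593 -0.0115" --yaw '[0,0,0,0,0]'

```text
time: 11.38
tool_pos: [0.558, -0.0482, 0.3002]
tcp_rot: [-0.293, -3.126, 0.001]
wrist_force: [0.2, 0.0, -2.7]
width: 0.221
grip_force: 80.2
```

```bash
python3 m.py 7 | grep -E "tcp|chips"
```

```text
tcp [ 0.5579921  -0.04815652  0.30016137] closing yaw 79.2920546653205 tilt [-1.61690158e-03 -4.63905845e-04 -9.99998585e-01] F [ 0.24144297  0.04221835 -2.72388249] 0.2207193240765135
```

View pics/side7.png

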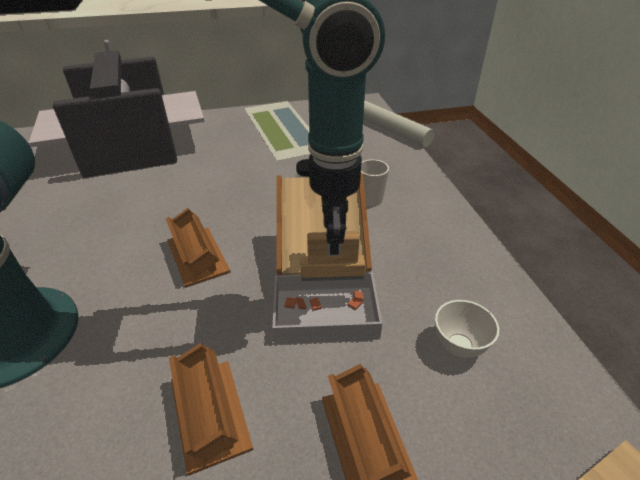

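The side view shows the board clear and all five chips inside the trough, at (290,303), (300,304), (316,304), (354,303) and (359,295). I check their heights and carry the scraper back.

Emit:
drive_tool --claw '[10,10,10,10,10,10,10,10]' --pt "0 0 0.08" --pt "0 0 0.16" --pt "0 0 0.258" --pt "-0.05 -0.536 0.258" --pt "-0.05 -0.536 0.258" --pt "-0.05 -0.536 0.258" --pt "-0.05 -0.536 0.258" --pt "-0.05 -0.536 0.258" --yaw '[0,0,0,-0.2,-0.2,-0.2,-0.2,-0.2]'

```text
time: 12.15
tool_pos: [0.5391, -0.2551, 0.4282]
tcp_rot: [1.246, 2.884, 0.001]
wrist_force: [-0.3, 0.2, -1.8]
width: 0.22
grip_force: 80.2
```

Run:
```python
from h import *
c=bot.read_camera("side");P=cloud(c);H=hsv(c)
m=(H[...,0]<12)&(H[...,1]>120)&(abs(P[...,0]-.56)<.1)&(abs(P[...,1]+.07)<.08)&(P[...,2]<.06)
m[:,:270]=0;m[:,385:]=0;m[:270]=0;m[335:]=0
l,st=cv2.connectedComponents(m.astype(np.uint8))
for i in range(1,l):
    q=P[st==i]
    if len(q)>10: print(len(q),q.mean(0).round(3),q[:,2].max().round(3))
s=bot.read_state();M=R.from_rotvec(s["tcp_rot"]).as_matrix();print(s["tool_pos"],np.degrees(np.arctan2(M[1,1],M[0,1])))
```

```text
165 [ 0.489 -0.049  0.011] 0.017
84 [ 0.524 -0.058  0.009] 0.011
[ 0.53821247 -0.2621955   0.42842965] 42.72156541979845
```

Emit:
drive_tool --claw '[10,10,10,10,10,10,10,10]' --pt "-0.008 -0.104 0" --pt "-0.008 -0.104 0" --pt "-0.008 -0.104 0" --pt "-0.008 -0.104 0" --pt "-0.008 -0.104 0" --pt "-0.008 -0.104 0" --pt "-0.008 -0.104 0" --pt "-0.008 -0.104 0" --yaw '[-0.226,-0.226,-0.226,-0.226,-0.226,-0.226,-0.226,-0.226]'

```text
time: 12.87
tool_pos: [0.5356, -0.3055, 0.4278]
tcp_rot: [-2.16, -2.28, -0.0]
wrist_force: [0.1, 0.7, -2.4]
width: 0.218
grip_force: 80.4
```

Run:
```python
from h import *
c=bot.read_camera("side");P=cloud(c);H=hsv(c)
m=(H[...,0]<12)&(H[...,1]>120)&(P[...,2]<.06)
m[:,:275]=0;m[:,380:]=0;m[:275]=0;m[:,:][330:]=0
l,st=cv2.connectedComponents(m.astype(np.uint8))
for i in range(1,l):
    q=P[st==i]
    if len(q)>10: print(len(q),q.mean(0).round(3),q[:,2].max().round(3))
w=bot.read_camera("wrist");np.savez("wrist8.npz",**w);W=cloud(w)
s=bot.read_state();t=s["tool_pos"];M=R.from_rotvec(s["tcp_rot"]).as_matrix();print(t,np.degrees(np.arctan2(M[1,1],M[0,1])),s["wrist_force"])
D=P-t; m=(abs(D[...,0])<.03)&(abs(D[...,1])<.07)&(D[...,2]<-.18)&(D[...,2]>-.26)
for z in np.arange(-.25,-.18,.01):
    q=D[m&(D[...,2]>=z)&(D[...,2]<z+.01)]
    if len(q): print(z.round(3),len(q),q.min(0).round(3),q.max(0).round(3))
```

```text
167 [ 0.489 -0.049  0.011] 0.016
91 [ 0.525 -0.058  0.009] 0.012
[ 0.5355443  -0.30561454  0.42792458] 3.0448962884377635 [-0.43516759  0.24868095 -2.38544411]
-0.25 19 [-0.001 -0.055 -0.244] [ 0.009 -0.048 -0.24 ]
-0.24 58 [-0.002 -0.055 -0.24 ] [ 0.009 -0.048 -0.23 ]
-0.23 184 [-0.016 -0.055 -0.23 ] [ 0.017  0.051 -0.22 ]
-0.22 341 [-0.016 -0.056 -0.22 ] [ 0.017  0.053 -0.21 ]
-0.21 606 [-0.016 -0.055 -0.21 ] [ 0.017  0.051 -0.2  ]
-0.2 508 [-0.014 -0.054 -0.2  ] [ 0.016  0.044 -0.19 ]
-0.19 198 [-0.009 -0.043 -0.19 ] [ 0.013 -0.001 -0.18 ]
```

Emit:
drive_tool --claw '[10,10,10,10,10,10,10]' --pt "-0.004 -0.019 0" --pt "-0.004 -0.019 -0.08" --pt "-0.004 -0.019 -0.16" --pt "-0.004 -0.019 -0.22" --pt "-0.004 -0.019 -0.25" --pt "-0.004 -0.019 -0.264" --pt "-0.004 -0.019 -0.264" --yaw '[-0.003,-0.003,-0.003,-0.003,-0.003,-0.003,-0.003]'

```text
time: 13.55
tool_pos: [0.5326, -0.3155, 0.2938]
tcp_rot: [-2.172, -2.264, 0.002]
wrist_force: [-0.5, 0.4, -2.5]
width: 0.219
grip_force: 80.1
```

Emit:
drive_tool --claw '[10,10,10,10,10]' --pt "0 0 -0.006" --pt "0 0 -0.012" --pt "0 0 -0.018" --pt "0 0 -0.02" --pt "0 0 -0.02" --yaw '[0,0,0,0,0]'

```text
time: 13.97
tool_pos: [0.5336, -0.3156, 0.2868]
tcp_rot: [2.175, 2.266, 0.0]
wrist_force: [0.2, 0.2, -2.4]
width: 0.224
grip_force: 80.2
```

Emit:
drive_tool --claw '[10,10,10,10,10]' --pt "0 0 -0.004" --pt "0 0 -0.008" --pt "0 0 -0.012" --pt "0 0 -0.014" --pt "0 0 -0.014" --yaw '[0,0,0,0,0]'

```text
time: 14.38
tool_pos: [0.5332, -0.3154, 0.2787]
tcp_rot: [-2.175, -2.266, 0.0]
wrist_force: [0.5, 0.0, -2.6]
width: 0.217
grip_force: 80.2
```

Emit:
drive_tool --claw '[10,10,10,10]' --pt "0 0 -0.003" --pt "0 0 -0.006" --pt "0 0 -0.008" --pt "0 0 -0.008" --yaw '[0,0,0,0]'

```text
time: 14.72
tool_pos: [0.5337, -0.3156, 0.2774]
tcp_rot: [2.175, 2.266, 0.0]
wrist_force: [-3.6, 3.5, 8.9]
width: 0.218
grip_force: 82.2
```

Run:
```python
from h import *
a=[]
for n in ["wrist","scene"]:
    c=bot.read_camera(n); np.savez(f"{n}9.npz",**c); a.append(c["color"][:,:,::-1])
cv2.imwrite("pics/9.png",np.hstack([cv2.resize(a[0][120:,160:480],(400,450)),cv2.resize(a[1][100:260,130:290],(400,450))]))
```

```text
(no output)
```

View pics/9.png

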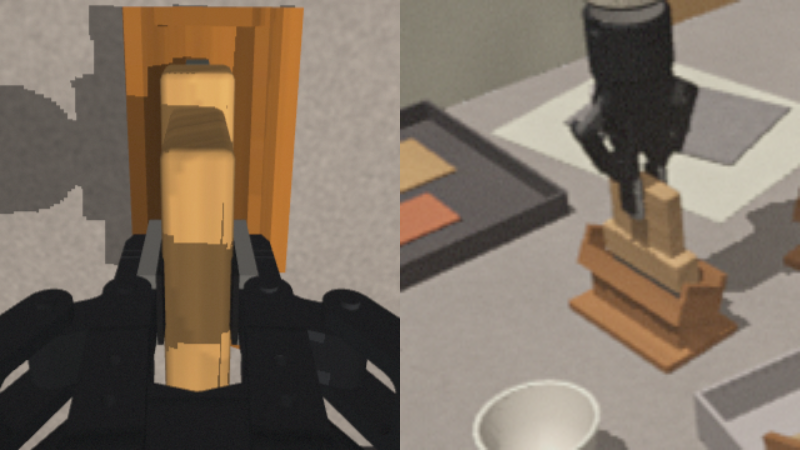

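The wrist and scene halves show the blade standing in the slot, upright and clear of wall and lip. The contact height also matches the pick-up. Now I lay it back along the reverse path.

Emit:
drive_tool --claw '[26,30,34,38,42,44,46,46]' --pt "0 0 0.004" --pt "-0.008 0 0.004" --pt "-0.016 0 0.002" --pt "-0.026 0 0" --pt "-0.036 -0.001 -0.002" --pt "-0.046 -0.002 -0.004" --pt "-0.056 -0.002 -0.006" --pt "-0.056 -0.002 -0.006" --yaw '[0,0,0,0,0,0,0,0]' --newtons 20

```text
time: 15.48
tool_pos: [0.5041, -0.3164, 0.2715]
tcp_rot: [-2.175, -2.265, 0.001]
wrist_force: [-0.7, 0.2, -0.1]
width: 0.537
grip_force: 0.0
```

Emit:
drive_tool --claw '[60,75,85,85,85,85,85,85]' --pt "0 0 0" --pt "0 0 0" --pt "0 0 0" --pt "0 0 0" --pt "0 0 0.06" --pt "0 0 0.14" --pt "0 0 0.22" --pt "0 0 0.3" --yaw '[0,0,0,0,0,0,0,0]'

```text
time: 16.15
tool_pos: [0.5053, -0.3163, 0.4234]
tcp_rot: [-2.174, -2.266, 0.0]
wrist_force: [0.3, -1.2, -0.3]
width: 0.995
grip_force: 0.0
```

Emit:
drive_tool --claw '[85,85]' --pt "0.06 0.03 0" --pt "0.06 0.03 0" --yaw '[-0.014,-0.014]'

```text
time: 16.32
tool_pos: [0.539, -0.3007, 0.4276]
tcp_rot: [2.219, 2.21, 0.008]
wrist_force: [0.1, -0.3, 0.0]
width: 0.995
grip_force: 0.0
```

Run:
```python
from h import *
a=[]
for n in ["wrist","side"]:
    c=bot.read_camera(n); np.savez(f"{n}A.npz",**c); a.append(c["color"][:,:,::-1])
cv2.imwrite("pics/A.png",np.hstack([cv2.resize(a[0][60:400,180:460],(400,486)),cv2.resize(a[1][160:340,250:398],(400,486))]))
w=np.load("wristA.npz");P=cloud(w)
m=(abs(P[...,0]-.51)<.05)&(abs(P[...,1]+.315)<.07)&(P[...,2]>.115)&(P[...,2]<.2)
print("top",P[m].mean(0),P[m].max(0),P[m].min(0),m.sum())
# front top edge of bar per y
for y in(-.35,-.33,-.30,-.28):
    q=P[m&(abs(P[...,1]-y)<.004)]
    if len(q): i=q[:,2]>np.percentile(q[:,2],85); print(y,q[i].mean(0).round(4),q[:,2].max())
c=np.load("sideA.npz");P=cloud(c);H=hsv(c)
m=(H[...,0]<12)&(H[...,1]>120)&(P[...,2]<.06);m[:,:275]=0;m[:,380:]=0;m[:275]=0;m[330:]=0
l,st=cv2.connectedComponents(m.astype(np.uint8))
for i in range(1,l):
    q=P[st==i]
    if len(q)>10: print(len(q),q.mean(0).round(3),q[:,2].max().round(3))
```

```text
top [ 0.5028122  -0.31358967  0.12479228] [ 0.51593814 -0.27401293  0.13090955] [ 0.48880901 -0.35855778  0.11500477] 3250
-0.35 [ 0.5065 -0.3505  0.1291] 0.13041257232521708
-0.33 [ 0.5053 -0.3299  0.1292] 0.1305495895121826
-0.3 [ 0.5046 -0.3006  0.1291] 0.1309095488602019
-0.28 [ 0.5037 -0.2801  0.1291] 0.130412946545493
160 [ 0.599 -0.069  0.012] 0.019
165 [ 0.489 -0.049  0.011] 0.017
57 [ 0.525 -0.063  0.009] 0.011
```

View pics/A.png

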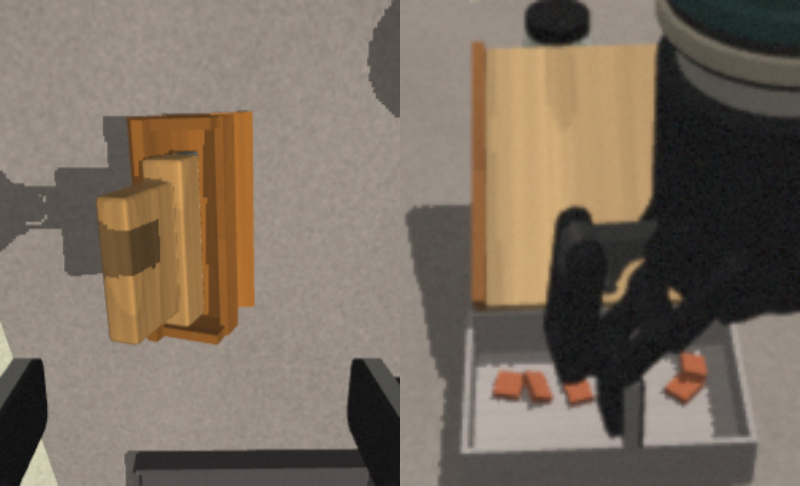

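The scraper is leaning in its rest with its bar-top edge at the same position as before pick-up. All five chips are in the trough, with tops no higher than 19 mm, and the gripper is clear of everything.

```bash
python3 -c "
from workcell import bot
print(bot.finish_job())"
```

```text
the job is handed in; nothing more can be done
None
```

I handed the job in at about 16 s with no verdict returned: my last pictures show all five offcuts in the trough and the scraper back in its rest, leaning as before; I did not re-measure the jar, bowl and cup.

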